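# Unfold the drip hook and hang the cleaning basket behind its catch

## Task

Swing the folded hook on the drip stand fully out to its stop. Then take the wire cleaning basket by its handle, hang it upright on the hook's bar with the bar between the two blue collars, pushing it inward so that the handle itself lifts the orange drop catch and the catch falls shut behind it; do not lift the catch with the gripper. Leave the basket hanging still there with the hook still fully out, keep it upright all the way, and do not disturb the canister, the screwdriver stand, the blower or the thread spool.

Things in the scene. Friction and masses are not known exactly. Their poses are not given: they have to be found in the camera images.
- stand: Fixed drip stand: grey foot plate 170 wide, 10 thick, reaching 85 mm in front of an upright white panel 12 thick, 170 wide, top edge 195 mm above the bench. Origin on the bench under the middle of the panel's front face; -x is the way the panel faces, y runs along it, z up. The hook's upright hinge axis is at x -25, y -50 mm here.
- hook (a joint): Turn of the steel hook about its upright axis, rad: 0 folded flat along the panel (bar along the stand's +y), 1.571 at its stop, bar square out from the panel (along the stand's -x). Grows counter-clockwise seen from above. Stiff hinge (0.15 N m, 1.3 N at the end pin): stays where it is left. Starts at 0 to 0.3.
- hook_pin (a point): Middle of the top of the black upright round pin at the hook's free end, 115 mm from the hinge axis: 11 mm diameter, 32 mm tall above the bar's top, its top 222 mm above the bench. It can be pinched from above and turns in the fingers as the hook swings; the panel is lower than the pin by 27 mm. Moves with the hook.
- hook_seat (a point): Place for the basket's handle: middle of the top of the bar (8 wide, 10 high), 35 mm out from the hinge axis, 190 mm above the bench. Moves with the hook: +y points out along the bar to the pin, x across the bar, z up. A riser at the hinge (to 9 mm out) carries a rail, 8 wide, 39 to 46 mm above the bar's top.
- catch_pivot (a point): Pivot of the orange catch under the rail's outer end, 75 mm out from the hinge axis (40 mm out from hook_seat), 38.5 mm above the bar's top; axes as hook_seat. The rail ends 3 mm further out; from there to the pin 31 mm of the bar are open from above. Moves with the hook.
- catch_flap (a joint): Swing of the orange catch, rad: 0 hanging down (shut), 1.35 highest. Light flap (20 g) 14 wide, 3 thick, its lower edge 3 mm above the bar. Swings only inward, to the hinge, and falls shut by its weight. A handle pushed inward along the bar (up to 5 mm above it) lifts it and is past once its middle is less than 45 mm from the hinge axis.
- basket: Loose wire basket, open on top, 68 (x) x 108 (y) x 45 mm, 0.1 to 0.2 kg. Rigid upright handle: 7 mm posts at y +-55 mm and a level crossbar along y, 120 long, 8 thick (x), 10 high, top 120 mm above the underside. Blue collars, 22 mm diameter, at y +-12 to +-16 mm; fingers have y 16 to 50 mm on either side. Origin: middle of the underside, z up. Same after half a turn.
- basket_bar (a point): Middle of the underside of the basket's crossbar, 110 mm above the basket's underside, between the collars (24 mm apart inside, reaching 6 mm below the crossbar). The hook's end with its pin has to pass end-on through the opening under the crossbar, 65 mm high down to the basket's rim and 103 mm wide between the posts. A hung basket sways for a second or two after release. Moves with the basket.
- canister: Bystander: blue caged canister, 66 mm diameter, 58 high. Origin at the middle of its underside.
- drivers: Bystander: dark round stand with screwdrivers in it, 90 x 81 x 114 mm high. Origin at the middle of its underside.
- blower: Bystander: dark blue rubber hand blower standing with its nozzle up between the microscope and the drip stand, 51 mm diameter, 116 high. Origin at the middle of its underside.
- spool: Bystander: thread spool with wooden ends, 28 mm diameter, 30 high. Origin at the middle of its underside.

How it is judged:
By the outcome, as a careful person would: the job done as asked, in the order asked, and still so for the second after the job is handed in, with the robot touching nothing.
It also fails if it takes over 64 s, if anything falls off the work surface, if the arm or the gripper's body presses on something with over 40 N, if the wrist force passes 120 N, or if a joint passes its speed limit or range.

## Robot

A 6-joint arm with a two-finger parallel gripper is mounted at the origin on a cart in front of the work surface, level with it; the furniture and walls round the work are solid. World frame = base frame: x ahead of the robot, y to its left, z up, the work surface at z = 0. Lengths are in m, angles in rad, forces in N, time in s.
With the tool pointing down it reaches from about 0.35 to 0.975 m from the base axis. Payload 4.9 kg.
Tool frame: the origin (TCP) lies where the fingers leave the gripper's body, on its centre line; the fingertips stand 73 mm ahead of it and the grasp point (between the pads) lies 54 mm ahead of it; z points along the fingers, y is the direction in which the jaws open and shut (so a half turn about z gives the same grasp; the last joint's range is limited). The gripper opens to 85 mm and grips with 20 to 120 N. Pads are 22 mm wide; open, the fingers measure 114 mm over their backs; the gripper's body (76 mm by 85 mm) begins 54 mm behind the grasp point. The pads swing forward as they close: fully open they stand 13 mm farther back than shut.
Start: joints at [-1.46, 0.053, 1.613, -0, 1.476, -0.119], TCP at [0.142, -0.609, 0.304] pointing down, gripper open.
Joint ranges: [-3.01, 3.01], [-1.01, 2.22], [0.06, 2.58], [-1.02, 4.17], [0.09, 2.62], [-3.14, 3.14]. Speed limits (rad/s): [2.57, 2.57, 3.14, 3.14, 3.14, 3.14].

## Interface

Orientations are given as a rotation vector (axis times angle).
In Python, from station import monitor, vision, workorder gives the robot as it stands.
- The arm moves only by the tool arm_command, never from a script. Its argument "rows" is text: rows parted by semicolons, each of 6 numbers parted by spaces: the shift along the world's x, y, z in mm, then the turn, a rotation vector about the world's x, y, z in degrees. In form: tx ty tz wx wy wz; .... A call has 1 to 12 rows; each row is the pose to reach, as a shift and turn from the pose measured when the call began; what a row does not reach only later rows make up. A row lasts 1/8 s, in which the tool goes at most 62.5 mm and 10.7 degrees, less where a joint would pass 70% of its speed; a pose out of reach is approached as far as the arm can. A call with a gripper value outside its range is refused whole. "jaw" is the opening, from 0 (shut) to 1 (fully open), set as the call begins (left out, the last holds). The fingers move at their own pace and stop on an object; "squeeze" is the grip in N (left out, the last holds). Time passes only in rows, so rows that repeat a pose let the fingers close. It gives the time, the measured TCP pose, the force and the opening at its end, in the units of the state.
- monitor.get_obs(): the state, without advancing time (a new reading comes with each control period).
- vision.get_image(name): name is "scene" or "top" or "wrist"; returns a dict with "frame" (480x640x3 uint8, red, green, blue), "vfov" (degrees; the focal length in pixels is half the picture's height over the tangent of half this angle, whatever the lens; pixels are square), "cx", "cy" (the principal point, pixels), "distortion" ([k1, k2, p1, p2, k3] as OpenCV has them; the pictures are not rectified), "R" (3x3) and "t" (3): a world point X has camera coordinates R X + t; the wrist camera has in their place "T_tool_cam" (4x4, takes a point from camera to tool coordinates, whose origin is the TCP and whose axes are the flange's). Camera axes: x right, y down, z forward; pixel columns grow to the right and rows downward; lengths in m; the calibration is good to about 2 mm. A picture is of the moment at which its call begins: read the wrist's pose just before it. There is no depth.
- workorder.finish_job(): hands the job in, once; it reports no verdict.
The state is a dict: "t": time; "q": joint angles; "dq": joint speeds; "effort": joint torques, N m; "tool_pos": TCP position; "tool_rot": TCP orientation; "contact_force": force on the tool from outside, world axes, zero at the start; "wrist_torque": the same for the moment, N m; "opening": finger opening in m.
Only numpy, scipy, OpenCV 4.12 (cv2) and the standard library are available. Lean on these libraries where they do the work, as an engineer would, in place of code of your own. Each camera call takes 0.05 s, during which the arm holds its last target. There are 200 camera calls.

## Working session

There is one attempt and no reset: what is moved stays moved. The work goes in short steps, Python scripts to look and compute and a tool call to move; the robot and the scene stay as the last step left them, time stands still between calls to the robot, and variables do not carry over. Pictures are saved under pics/ and viewed, about 8 in all and at most 12, crops included, and the job is handed in when it is done.

Besides the shell and the picture viewer there is one more tool, called after "Request:" by a JSON object that holds its "method" and its "body". arm_command: Moves the arm, as the interface text tells. Its arguments: {"type":"object","properties":{"rows":{"type":"string"},"jaw":{"type":"number"},"squeeze":{"type":"number"}},"required":["rows"]}

```bash
mkdir -p pics
cat > h.py <<'E'
import numpy as np, cv2
from scipy.spatial.transform import Rotation as Rn
from station import monitor, vision, workorder
def snap(n,f):
    o=monitor.get_obs(); d=vision.get_image(n); np.savez('pics/'+f+'.npz',tp=o['tool_pos'],tr=o['tool_rot'],**d)
    cv2.imwrite('pics/'+f+'.png',d['frame'][:,:,::-1]); return f
def cam(f):
    d=np.load('pics/'+f+'.npz'); F=240/np.tan(np.radians(float(d['vfov']))/2)
    K=np.array([[F,0,float(d['cx'])],[0,F,float(d['cy'])],[0,0,1]])
    if 'R' in d: R,t=d['R'],d['t']
    else:
        T=np.eye(4);T[:3,:3]=Rn.from_rotvec(d['tr']).as_matrix();T[:3,3]=d['tp'];T=np.linalg.inv(T@d['T_tool_cam']);R,t=T[:3,:3],T[:3,3]
    return K,d['distortion'],R,t
def proj(f,P):
    K,D,R,t=cam(f); return cv2.projectPoints(np.atleast_2d(P).astype(float),cv2.Rodrigues(R)[0],t,K,D)[0][:,0]
def ray(f,px):
    K,D,R,t=cam(f); u=cv2.undistortPoints(np.array([[px]],float),K,D)[0,0]
    return -R.T@t, R.T@np.array([u[0],u[1],1])
def onz(f,px,z):
    o,d=ray(f,px); return o+d*(z-o[2])/d[2]
def tri(l):
    A=np.zeros((3,3));b=np.zeros(3)
    for f,px in l:
        o,d=ray(f,px);d=d/np.linalg.norm(d);M=np.eye(3)-np.outer(d,d);A+=M;b+=M@o
    return np.linalg.solve(A,b)
E
python3 - <<'E'
from h import *
for n in ['scene','top','wrist']: snap(n,n+'0'); K,D,R,t=cam(n+'0'); print(n,K[0,0],D,-R.T@t)
print(monitor.get_obs())
E
```

```text
scene 563.7045020046829 [-0.1744231  0.         0.         0.         0.       ] [0.56612463 0.1815656  1.1736505 ]
top 519.3161378867188 [-0.15263218  0.          0.          0.          0.        ] [ 0.50280983 -0.37583579  1.25971833]
wrist 379.2171440584412 [-0.01495771  0.          0.          0.          0.        ] [ 0.22383951 -0.58931975  0.37243554]
{'t': 0.15, 'q': array([-1.45997540e+00,  5.32083698e-02,  1.61401469e+00, -3.91399758e-06,
        1.47600073e+00, -1.18970158e-01]), 'dq': array([ 0.00041328, -0.00166275, -0.00515262, -0.00183464, -0.0010983 ,
        0.00053129]), 'effort': array([-3.47140722e-04, -3.94244349e+01, -3.70722342e+01, -1.50242477e-04,
        4.62882439e-03,  2.26908753e-05]), 'tool_pos': array([ 0.14233378, -0.60818237,  0.30292182]), 'tool_rot': array([-3.11925894e+00, -3.59974936e-01, -4.31769564e-06]), 'contact_force': array([ 0.91182983,  0.01917121, -0.09662986]), 'wrist_torque': array([ 0.00560869, -0.05677468, -0.0252032 ]), 'opening': 0.08569486862540547}
```

View pics/scene0.png

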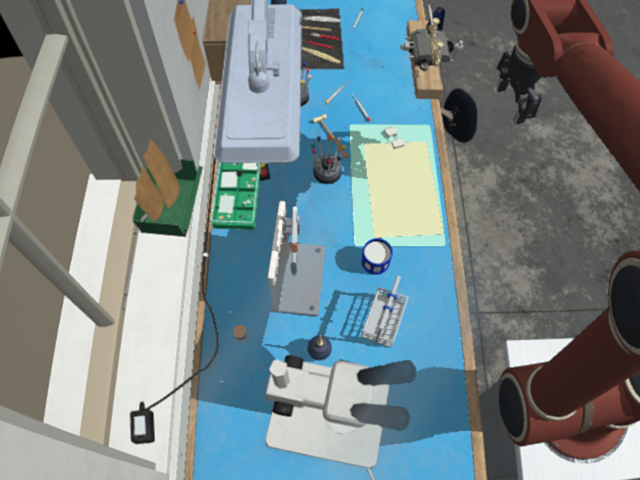

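View pics/top0.png

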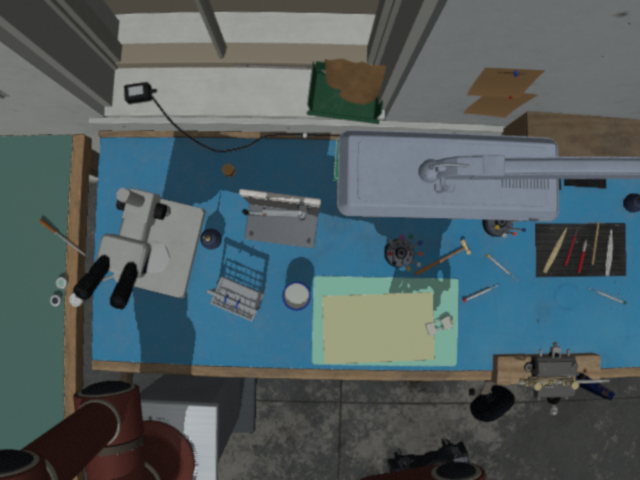

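Run:
```python
from h import *
a=cv2.imread('pics/top0.png')[180:330,195:328]; b=cv2.imread('pics/scene0.png')[195:365,260:413]
a=cv2.resize(a,None,fx=3,fy=3,interpolation=2); b=cv2.resize(b,None,fx=2.6,fy=2.6,interpolation=2)
c=np.zeros((450,800,3),np.uint8); c[:450,:399]=a; c[:442,400:400+b.shape[1]]=b
c=np.clip(c.astype(float)*1.3,0,255).astype(np.uint8)
cv2.imwrite('pics/c1.png',c)
```

```text
(no output)
```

View pics/c1.png

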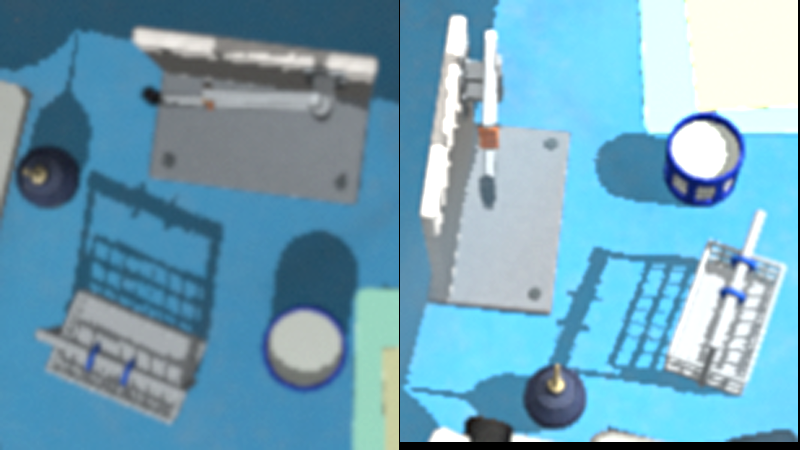

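View pics/wrist0.png

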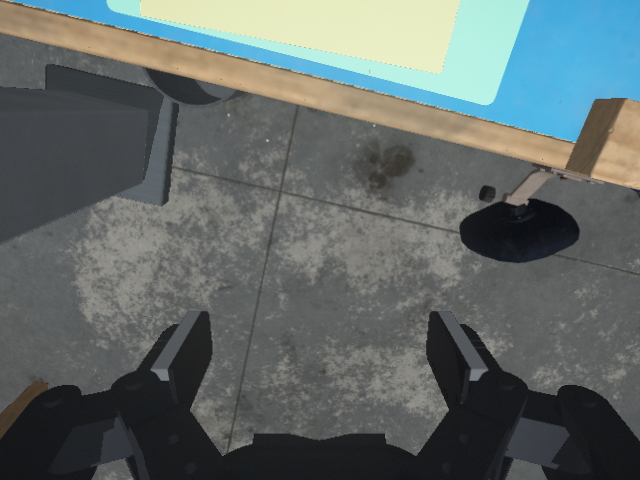

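```bash
cat >> h.py <<'E'
from scipy.optimize import least_squares
def W(p,L):
    x,y,a=p; L=np.atleast_2d(L); c,s=np.cos(a),np.sin(a)
    return np.c_[x+c*L[:,0]-s*L[:,1],y+s*L[:,0]+c*L[:,1],L[:,2]]
def fit(obs,p0):
    r=lambda p:np.concatenate([(proj(f,W(p,L))[0]-px) for f,L,px in obs])
    s=least_squares(r,p0,loss='soft_l1'); return s.x,np.round(r(s.x).reshape(-1,2),1)
E
python3 - <<'E'
from h import *
T=lambda u,v:('top0',(195+u/3-.33,180+v/3-.33)); S=lambda u,v:('scene0',(260+(u-400)/2.6-.3,195+v/2.6-.3))
def mk(L,*c): return [(f,np.array(L),np.array(px)) for f,px in c]
obs=mk([-.085,.085,.01],T(150,178),S(549,312))+mk([-.085,-.085,.01],T(355,203),S(567,131))+mk([0.012,.085,.195],T(135,28))+mk([0.012,-.085,.195],T(377,58))
p,r=fit(obs,[.65,-.3,0]);print('stand',p,r)
print('pin',tri([T(150,95),S(489,193)]), 'hinge pred',W(p,[-.025,-.05,.2]))
print('pin px',proj('top0',[[.6,-.2,.222]]))
print('seat-ish bar far end hinge', )
# basket: collars & bar ends
print('c1',tri([T(93,357),S(733,294)]),'c2',tri([T(127,372),S(745,262)]))
print('barend',tri([T(40,335),S(708,380)]),tri([T(182,392),S(760,213)]))
for n,pt in dict(canister=T(305,345),blower=T(38,176)).items(): print(n,onz(*pt,.06))
print('can',tri([T(306,342),S(704,150)]),'blower tip',tri([T(35,172),S(557,375)]))
print('driver',onz('top0',(402,252),.05),onz('scene0',(328,165),.05))
print('lamp corner',tri([('top0',(341,216)),('scene0',(219,163))]),tri([('top0',(341,216)),('scene0',(299,160))]),tri([('top0',(343,135)),('scene0',(219,163))]))
print('microscope top',tri([('top0',(122,195)),('scene0',(280,372))]))
E
```

```text
stand [ 0.63467441 -0.31292087 -0.10595399] [[-1.  -0.3]
 [ 0.6 -0.3]
 [ 0.5  0.4]
 [ 1.1 -0.7]
 [-0.7 -1. ]
 [ 0.1 -0.7]]
pin [ 0.60551276 -0.24365564  0.20142643] hinge pred [[ 0.60452681 -0.35999658  0.2       ]]
pin px [[221.75004349 213.16453371]]
seat-ish bar far end hinge
c1 [ 0.42064099 -0.19613623  0.11530052] c2 [ 0.41021362 -0.22171413  0.11653405]
barend [ 0.43431543 -0.14537629  0.05687613] [ 0.39625965 -0.26254071  0.11666048]
canister [ 0.43045259 -0.35087392  0.06      ]
blower [ 0.5557056  -0.14057635  0.06      ]
can [ 0.4299032  -0.35103068  0.04555072] blower tip [ 0.55630585 -0.14267799  0.08374864]
driver [ 0.53453552 -0.59544933  0.05      ] [ 0.5324764  -0.58077116  0.05      ]
lamp corner [ 0.66720266 -0.42187897  0.30640669] [ 0.59449924 -0.43655052  0.27985385] [ 0.75203369 -0.43822892  0.26957517]
microscope top [ 0.62112671 -0.02281502  0.30846271]
```

Request:
{"method": "arm_command", "body": {"rows": "40 40 20 0 0 9; 80 80 40 0 0 18; 120 120 60 0 0 27; 160 160 80 0 0 36; 200 200 100 0 0 45; 240 240 125 0 0 55; 280 280 150 0 0 55; 300 308 157 0 0 55; 300 308 157 0 0 55; 300 308 157 0 0 55", "jaw": 0.45, "squeeze": 30}}

```text
t: 1.4
tool_pos: [0.442, -0.3005, 0.4592]
tool_rot: [-2.6, -1.759, 0.002]
contact_force: [-0.2, -0.5, -0.4]
opening: 0.0385
```

Run:
```python
from h import *
snap('wrist','w1'); o=monitor.get_obs(); print(o['tool_pos'],o['tool_rot'],o['contact_force'],o['opening'],o['t'])
c=cv2.imread('pics/w1.png'); c=cv2.resize(c,(800,600),interpolation=2); cv2.imwrite('pics/w1b.png',c)
```

```text
[ 0.44176461 -0.30077175  0.45896195] [-2.60051999e+00 -1.75766933e+00  2.27067811e-03] [-0.49437939  0.69627044 -0.63416618] 0.0384248717643956 1.45
```

View pics/w1b.png

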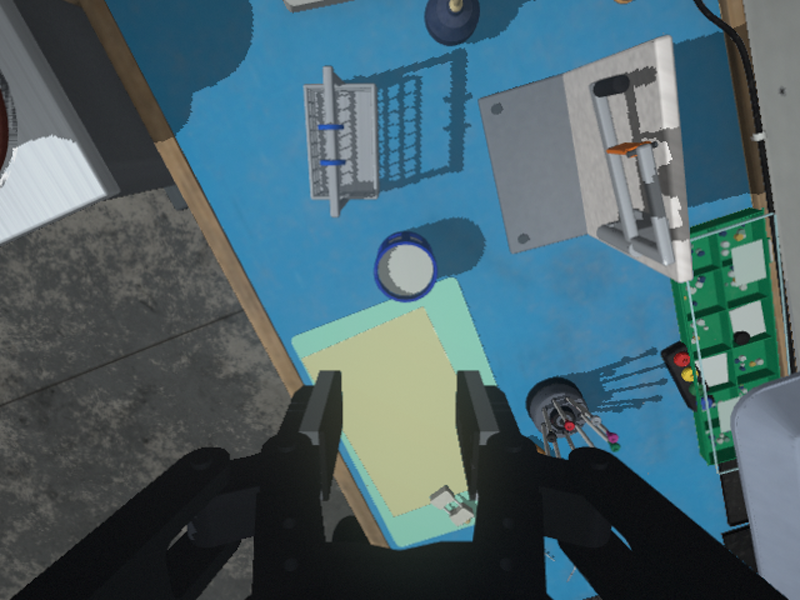

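Run:
```python
from h import *
T=lambda u,v:('top0',(195+u/3-.33,180+v/3-.33)); S=lambda u,v:('scene0',(260+(u-400)/2.6-.3,195+v/2.6-.3)); w=lambda u,v:('w1',(u*.8-.1,v*.8-.1))
def mk(L,*c): return [(f,np.array(L),np.array(px)) for f,px in c]
obs=mk([-.085,.085,.01],T(150,178),S(549,312),w(480,98))+mk([-.085,-.085,.01],T(355,203),S(567,131),w(512,254))+mk([0.012,.085,.195],T(135,28),w(672,36))+mk([0.012,-.085,.195],T(377,58),w(691,281))
p,r=fit(obs,[.63,-.31,-.1]);print('stand',p,r.tolist())
H=W(p,[-.025,-.05,.222])[0];print('hinge',H)
P=onz(*w(620,83),.222);print('pin w',P, 'base',onz(*w(598,91),.192), np.linalg.norm((P-H)[:2]),'hook ang',np.arctan2(*(P-H)[1::-1])-np.pi/2-p[2])
e=lambda z,*c:[onz(*x,z) for x in c]
a,b=e(.12,w(328,68),w(336,213)); print('bar ends',a,b,np.linalg.norm(a-b),'mid',(a+b)/2,'yaw',np.arctan2(-(a-b)[0],(a-b)[1]))
a,b=e(.12,w(330.5,127),w(333,162)); print('collars',a,b,np.linalg.norm(a-b),'mid',(a+b)/2,'yaw',np.arctan2(-(a-b)[0],(a-b)[1]))
q,r=fit(mk([0,.014,.118],T(93,357),S(733,294),w(330.5,127))+mk([0,-.014,.118],T(127,372),S(745,262),w(333,162))+mk([0,.06,.12],T(38,335),w(328,68))+mk([0,-.06,.12],w(336,213),T(182,392),S(760,213)),[.415,-.21,-.38]);print('basket',q,r.tolist())
```

```text
stand [ 0.6343196  -0.31342621 -0.11112774] [[-1.0, -0.4], [0.6, -0.3], [-2.3, 0.1], [0.5, 0.7], [1.5, -0.7], [-1.7, 1.1], [-0.4, -1.0], [0.4, -2.3], [0.4, -0.3], [1.9, 0.8]]
hinge [ 0.60392885 -0.36034531  0.222     ]
pin w [ 0.60615741 -0.24464808  0.222     ] base [ 0.6044634  -0.24613917  0.192     ] 0.11571869533052936 hook ang 0.09186813151769785
bar ends [ 0.43956134 -0.15597436  0.12      ] [ 0.39870256 -0.26215319  0.12      ] 0.11376899742519603 mid [ 0.41913195 -0.20906377  0.12      ] yaw -0.36734418227104787
collars [ 0.42325523 -0.1966807   0.12      ] [ 0.41379238 -0.22255162  0.12      ] 0.02754723284107328 mid [ 0.4185238  -0.20961616  0.12      ] yaw -0.35065556791084873
basket [ 0.41791906 -0.20939462 -0.36964549] [[-0.1, -0.9], [-1.1, -0.6], [-0.1, -0.2], [0.2, -0.9], [-1.5, -0.6], [-0.6, 0.1], [-1.0, -1.6], [-1.0, -2.6], [-0.9, 3.6], [1.1, 0.6], [-0.3, -1.9]]
```

Request:
{"method": "arm_command", "body": {"rows": "50 18 -30 0 0 0; 100 36 -60 0 0 0; 140 50 -90 0 0 0; 164 56 -115 0 0 0; 164 56 -130 0 0 0; 164 56 -130 0 0 0; 164 56 -130 0 0 0"}}

```text
t: 2.33
tool_pos: [0.6052, -0.2459, 0.3305]
tool_rot: [-2.603, -1.757, 0.001]
contact_force: [-0.4, -0.7, 0.4]
opening: 0.0388
```

Run:
```python
from h import *
snap('wrist','w2'); o=monitor.get_obs(); print(o['tool_pos'],o['tool_rot'],o['contact_force'],o['opening'],o['t'])
print(proj('w2',[[.606,-.2445,.222],[.606,-.2445,.192]]))
```

```text
[ 0.60535445 -0.24578022  0.33094098] [-2.60386817e+00 -1.75722049e+00  5.03512859e-04] [-0.08695216  0.91745656  0.0029653 ] 0.0381078878149811 2.375
[[318.49477279 275.37313154]
 [318.6302854  254.0262484 ]]
```

View pics/w2.png

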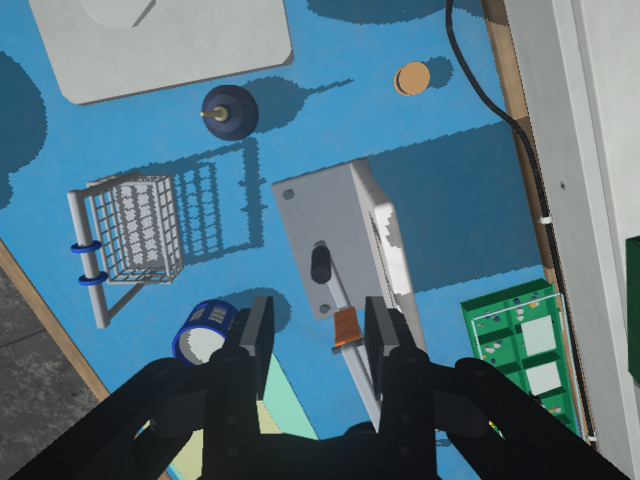

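Request:
{"method": "arm_command", "body": {"rows": "1 1 -30 0 0 0; 1 1 -60 0 0 0; 1 1 -62 0 0 0; 1 1 -62 0 0 0"}}

```text
t: 2.88
tool_pos: [0.6066, -0.2452, 0.2709]
tool_rot: [2.603, 1.756, 0.001]
contact_force: [0.8, 0.2, 0.1]
opening: 0.0385
```

Request:
{"method": "arm_command", "body": {"rows": "0 0 0 0 0 0; 0 0 0 0 0 0; 0 0 0 0 0 0; 0 0 0 0 0 0; 0 0 0 0 0 0", "jaw": 0, "squeeze": 30}}

```text
t: 3.5
tool_pos: [0.6073, -0.2456, 0.2734]
tool_rot: [2.6, 1.754, 0.003]
contact_force: [-0.2, 0.4, 5.5]
opening: 0.0098
```

Run:
```python
from h import *
o=monitor.get_obs(); p=o['tool_pos']; print(p,o['contact_force'],o['opening'],o['t'])
H=np.array([.6039,-.3603]); v=p[:2]-H; print(np.linalg.norm(v))
a0=np.arctan2(v[1],v[0]); aT=np.pi-.111
for k in range(1,13):
    a=a0+(aT-a0)*k/12; print(np.round(1000*(H+np.linalg.norm(v)*np.array([np.cos(a),np.sin(a)])-p[:2]),1))
```

```text
[ 0.60728703 -0.24560233  0.27336048] [-0.17574949  0.41268451  5.5424513 ] 0.009779978394246857 3.5
0.11474766402686454
[-14.2  -0.5]
[-28.3  -2.7]
[-42.   -6.6]
[-55.  -12.2]
[-67.3 -19.4]
[-78.6 -28.1]
[-88.8 -38. ]
[-97.6 -49.2]
[-105.   -61.4]
[-110.8  -74.4]
[-115.  -88.]
[-117.4 -102. ]
```

Request:
{"method": "arm_command", "body": {"rows": "-14 0 0 0 0 0; -28 -3 0 0 0 0; -42 -7 0 0 0 0; -55 -12 0 0 0 0; -67 -19 0 0 0 0; -79 -28 0 0 0 0; -89 -38 0 0 0 0; -98 -49 0 0 0 0; -105 -61 0 0 0 0; -111 -74 0 0 0 0; -115 -88 0 0 0 0; -117 -98 0 0 0 0"}}

```text
t: 5.0
tool_pos: [0.4919, -0.3433, 0.2734]
tool_rot: [2.601, 1.754, 0.016]
contact_force: [11.3, 25.5, 7.0]
opening: 0.0094
```

Request:
{"method": "arm_command", "body": {"rows": "0 -3 0 0 0 0; 0 -6 0 0 0 0; 0 -8 0 0 0 0; 0 -8 0 0 0 0"}}

```text
t: 5.5
tool_pos: [0.4921, -0.3448, 0.2733]
tool_rot: [-2.591, -1.751, -0.029]
contact_force: [-1.7, 30.9, 12.3]
opening: 0.0095
```

Run:
```python
from h import *
o=monitor.get_obs(); p=o['tool_pos']; print(p,o['contact_force'],o['opening'],o['t'])
H=np.array([.6039,-.3603]); v=p[:2]-H; print(np.linalg.norm(v),np.arctan2(v[1],v[0])-np.pi/2+.111)
```

```text
[ 0.49212005 -0.34478951  0.27329909] [-1.71244802 30.91982813 12.25146436] 0.009469396670285724 5.5
0.11285092634262728 1.5439175923253134
```

Request:
{"method": "arm_command", "body": {"rows": "0 0 0 0 0 0; 0 0 0 0 0 0"}}

```text
t: 5.75
tool_pos: [0.4921, -0.3444, 0.2735]
tool_rot: [-2.59, -1.75, -0.031]
contact_force: [0.4, 7.6, 3.9]
opening: 0.0097
```

Request:
{"method": "arm_command", "body": {"rows": "0 0 0 0 0 0; 0 0 0 0 0 0; 0 0 0 0 0 0; 0 0 20 0 0 0; 0 0 50 0 0 0; 0 -10 80 0 0 0; -20 -30 110 0 0 0; -50 -40 150 0 0 0; -50 -40 150 0 0 0; -50 -40 150 0 0 0", "jaw": 0.27}}

```text
t: 7.0
tool_pos: [0.4421, -0.3844, 0.4243]
tool_rot: [-2.591, -1.751, -0.031]
contact_force: [0.5, -0.8, -0.6]
opening: 0.0229
```

Run:
```python
from h import *
snap('wrist','w3'); o=monitor.get_obs(); print(o['tool_pos'],o['tool_rot'],o['contact_force'],o['opening'],o['t'])
c=cv2.imread('pics/w3.png'); c=cv2.resize(c,(800,600),interpolation=2); cv2.imwrite('pics/w3b.png',c)
```

```text
[ 0.44225074 -0.38412873  0.42305068] [-2.5892147  -1.75029594 -0.03066619] [ 0.89594518  0.07434933 -0.61059571] 0.02344219631159594 7.05
```

View pics/w3b.png

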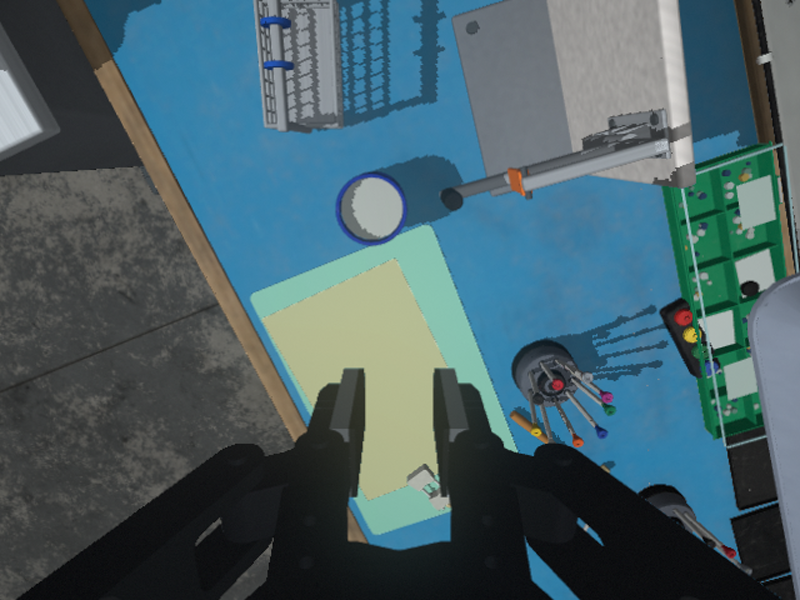

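Run:
```python
from h import *
w=lambda u,v:('w3',(u*.8-.1,v*.8-.1)); ang=lambda a,b:np.arctan2(*(a-b)[1::-1])
P=onz(*w(450,201),.222); print('pin',P)
A=onz(*w(512,184),.236);B=onz(*w(664,144),.236); print('rail',A,B,ang(A,B))
F1=onz(*w(452,17),.01);F2=onz(*w(489,171),.01);print('front',F1,F2,np.linalg.norm(F1-F2),ang(F1,F2)-np.pi/2)
# panel top edge columns (light edge right side)
print('panel edge',[onz(*w(*q),.195) for q in [(683,95),(693,185)]])
H=np.array([.6039,-.3603]); v=P[:2]-H; print(np.linalg.norm(v),np.arctan2(v[1],v[0]))
```

```text
pin [ 0.48923663 -0.34691667  0.222     ]
rail [ 0.52235316 -0.34889672  0.236     ] [ 0.60297521 -0.35895128  0.236     ] 3.017520961989865
front [ 0.56034443 -0.22128462  0.01      ] [ 0.54772207 -0.36299287  0.01      ] 0.14226930145907654 -0.08883836764332709
panel edge [array([ 0.64014393, -0.34365035,  0.195     ]), array([ 0.63499946, -0.39764557,  0.195     ])]
0.11544177351765418 3.025399954040505
```

Run:
```python
from h import *
o=monitor.get_obs()
D=lambda j:Rn.from_rotvec(np.pi*np.array([np.cos((j+np.pi/2)/2),np.sin((j+np.pi/2)/2),0]))
R=Rn.from_rotvec(o['tool_rot']); print(R.as_matrix()[:,1:].round(3),np.degrees((D(-.36)*R.inv()).as_rotvec()))
print(1000*(np.array([.4296,-.1786,.28])-o['tool_pos']))
```

```text
[[ 0.928  0.007]
 [-0.373  0.024]
 [-0.002 -1.   ]] [-1.39987718  0.39853111  1.25646586]
[ -12.65073841  205.52873168 -143.05068444]
```

Request:
{"method": "arm_command", "body": {"rows": "-4 50 0 -0.7 0.2 0.6; -8 100 -20 -1.4 0.4 1.3; -10 150 -60 -1.4 0.4 1.3; -13 190 -100 -1.4 0.4 1.3; -13 206 -130 -1.4 0.4 1.3; -13 206 -143 -1.4 0.4 1.3; -13 206 -143 -1.4 0.4 1.3; -13 206 -143 -1.4 0.4 1.3", "jaw": 0.5}}

```text
t: 8.05
tool_pos: [0.4299, -0.1791, 0.2815]
tool_rot: [2.582, 1.787, 0.001]
contact_force: [0.3, -0.4, 0.3]
opening: 0.0426
```

Run:
```python
from h import *
snap('wrist','w4'); o=monitor.get_obs(); print(o['tool_pos'],o['tool_rot'],o['contact_force'],o['opening'],o['t'])
q=(.418,-.2095,-.36)
print(proj('w4',W(q,[[0,.06,.12],[0,-.06,.12],[0,.014,.126],[0,-.014,.126],[0,.033,.12]])).round(0).tolist())
```

```text
[ 0.4298934  -0.1791806   0.28164992] [2.58163567e+00 1.78631686e+00 1.33525075e-03] [-0.53920206 -0.57261758 -0.1088309 ] 0.04237666270146288 8.1
[[317.0, 202.0], [317.0, 363.0], [317.0, 273.0], [317.0, 311.0], [317.0, 243.0]]
```

View pics/w4.png

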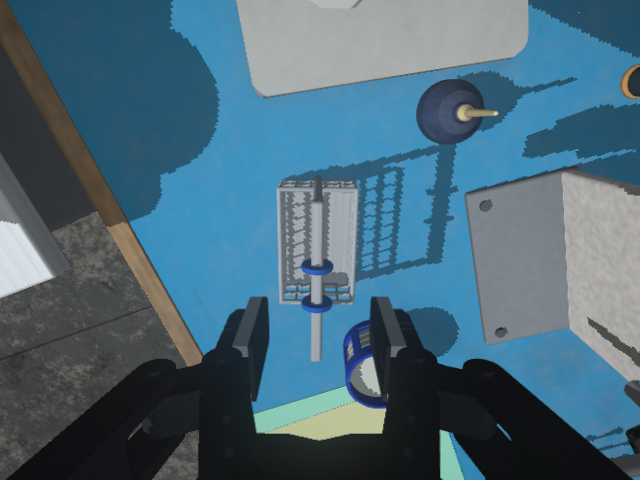

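Request:
{"method": "arm_command", "body": {"rows": "0 3 -40 0 0 0; 0 3 -80 0 0 0; 0 3 -105 0 0 0; 0 3 -110 0 0 0; 0 3 -110 0 0 0"}}

```text
t: 8.72
tool_pos: [0.4306, -0.1769, 0.1729]
tool_rot: [2.581, 1.785, 0.002]
contact_force: [-0.1, -0.2, 0.2]
opening: 0.0426
```

Request:
{"method": "arm_command", "body": {"rows": "0 0 0 0 0 0; 0 0 0 0 0 0; 0 0 0 0 0 0; 0 0 0 0 0 0; 0 0 0 0 0 0; 0 0 0 0 0 0", "jaw": 0, "squeeze": 80}}

```text
t: 9.48
tool_pos: [0.4311, -0.1774, 0.1746]
tool_rot: [2.579, 1.784, 0.003]
contact_force: [-2.4, -0.1, 6.3]
opening: 0.0063
```

Request:
{"method": "arm_command", "body": {"rows": "0 0 4 0 0 0; 0 0 10 0 0 0; 0 0 20 0 0 0; 0 0 35 0 0 0; 0 0 50 0 0 0; 0 0 65 0 0 0; 0 0 65 0 0 0; 0 0 65 0 0 0"}}

```text
t: 10.48
tool_pos: [0.431, -0.1773, 0.2394]
tool_rot: [2.579, 1.784, 0.003]
contact_force: [0.0, -0.3, -1.1]
opening: 0.0062
```

Run:
```python
from h import *
for n in ['wrist','scene','top']: snap(n,n+'5')
o=monitor.get_obs(); print(o['tool_pos'],o['tool_rot'],o['contact_force'],o['wrist_torque'],o['opening'],o['t'])
c=np.zeros((480,800,3),np.uint8); c[:, :400]=cv2.imread('pics/wrist5.png')[:,120:520]
c[:,400:]=cv2.resize(cv2.imread('pics/scene5.png')[200:380,275:425],(400,480),interpolation=2)
cv2.imwrite('pics/c5.png',c)
```

```text
[ 0.43077061 -0.17718839  0.23872956] [2.58033840e+00 1.78440847e+00 1.92109638e-03] [ 0.0031381   0.75823417 -2.06129985] [-0.00792799 -0.04414447  0.0356256 ] 0.005697923169673865 10.625
```

View pics/c5.png

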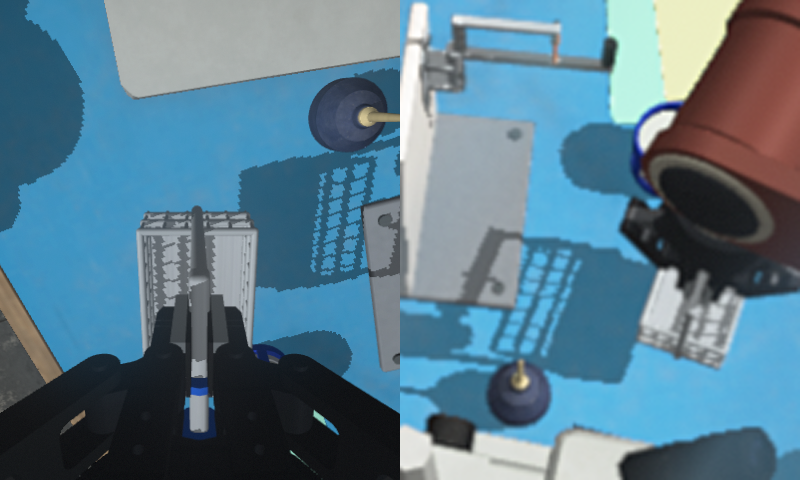

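Run:
```python
from h import *
d=np.load('pics/wrist5.npz'); tp=d['tp']; R=Rn.from_rotvec(d['tr']).as_matrix(); print(R.round(4))
j=np.arctan2(R[1,1],R[0,1]); print('jaw',j)
y=np.array([-np.sin(j),np.cos(j),0]); x=np.array([np.cos(j),np.sin(j),0])
# unknown s (mid rel to tcp along y), pitch a; bar centre height -.0596
def P(p,L):
    s,a,c=p; yy=y*np.cos(a)+np.array([0,0,np.sin(a)]); zz=np.array([0,0,np.cos(a)])-y*np.sin(a)
    return tp+[0,0,-.0596]+y*s+x*c+yy*L[0]+zz*L[1]
obs=[((.012,0.004),(319.5,393)),((.016,0.004),(319.5,377)),((.06,0.005),(316,206))]
r=lambda p:np.concatenate([proj('wrist5',P(p,L))[0]-px for L,px in obs])
s=least_squares(r,[-.033,0,0]); print(s.x,r(s.x).reshape(-1,2).round(1))
for a in (0,.05,-.05): print(a,[proj('wrist5',P((-.033,a,0),L))[0].round(0).tolist() for L in [(.012,0),(.016,0),(.06,0.005),(0.054,-.07),(-.012,0)]])
```

```text
[[ 0.3529  0.9356  0.0045]
 [ 0.9356 -0.3529 -0.0035]
 [-0.0017  0.0054 -1.    ]]
jaw -0.3607131329271264
[-0.02859681 -0.27175599  0.00072665] [[ -1.2 -27.4]
 [ -1.2 -21. ]
 [  2.2  42.1]]
0 [[317.0, 375.0], [317.0, 367.0], [316.0, 273.0], [317.0, 227.0], [317.0, 420.0]]
0.05 [[317.0, 376.0], [317.0, 368.0], [316.0, 278.0], [317.0, 222.0], [317.0, 419.0]]
-0.05 [[317.0, 374.0], [317.0, 366.0], [316.0, 270.0], [317.0, 231.0], [317.0, 422.0]]
```

Request:
{"method": "arm_command", "body": {"rows": "0 0 15 0 0 0; 0 0 30 0 0 2; 0 -5 45 0 0 4; 0 -20 57 0 0 6; 0 -40 57 0 0 8; 2 -60 57 0 0 10; 4 -80 57 0 0 12; 6 -100 57 0 0 14; 8 -115 57 0 0 14; 8 -125 57 0 0 14; 8 -129 57 0 0 14; 8 -129 57 0 0 14"}}

```text
t: 12.12
tool_pos: [0.4387, -0.3061, 0.2957]
tool_rot: [2.344, 2.086, 0.003]
contact_force: [-0.5, -0.5, -1.8]
opening: 0.0062
```

Run:
```python
from h import *
for n in ['wrist','scene','top']: snap(n,n+'6')
o=monitor.get_obs(); print(o['tool_pos'],o['tool_rot'],o['contact_force'],o['opening'],o['t'])
a=-.116; tp=o['tool_pos']; mid=tp[:2]-.034*np.array([-np.sin(a),np.cos(a)]); u=np.array([np.cos(a),np.sin(a)]); v=np.array([-u[1],u[0]])
rel=mid-np.array([.4895,-.3465]); print('mid rel pin: along',rel@u,'lat',rel@v,'underside z',tp[2]-.0646)
for f in ['wrist6','top6','scene6']: print(f,proj(f,[[.4895,-.3465,.222],[.4895,-.3465,.192],[*mid,tp[2]-.0596],[*(mid+.014*v),tp[2]-.0596],[*(mid-.014*v),tp[2]-.0596]]).round(0).tolist())
c=np.zeros((480,800,3),np.uint8); c[:, :400]=cv2.imread('pics/wrist6.png')[:,200:600]
c[:240,400:]=cv2.resize(cv2.imread('pics/scene6.png')[210:300,265:415],(400,240),interpolation=2)
c[240:,400:]=cv2.resize(cv2.imread('pics/top6.png')[180:300,200:400],(400,240),interpolation=2)
cv2.imwrite('pics/c6.png',c)
```

```text
[ 0.43877223 -0.30575814  0.29568747] [2.3434371  2.08636457 0.00298431] [-0.72311805 -0.27261003 -2.02948257] 0.0057281180559224255 12.275
mid rel pin: along -0.05510231653103692 lat 0.000596823380687022 underside z 0.23108746880123926
wrist6 [[437.0, 377.0], [420.0, 340.0], [317.0, 399.0], [317.0, 372.0], [317.0, 425.0]]
top6 [[293.0, 270.0], [293.0, 270.0], [289.0, 298.0], [282.0, 297.0], [296.0, 299.0]]
scene6 [[354.0, 216.0], [353.0, 223.0], [383.0, 215.0], [383.0, 221.0], [383.0, 209.0]]
```

View pics/c6.png

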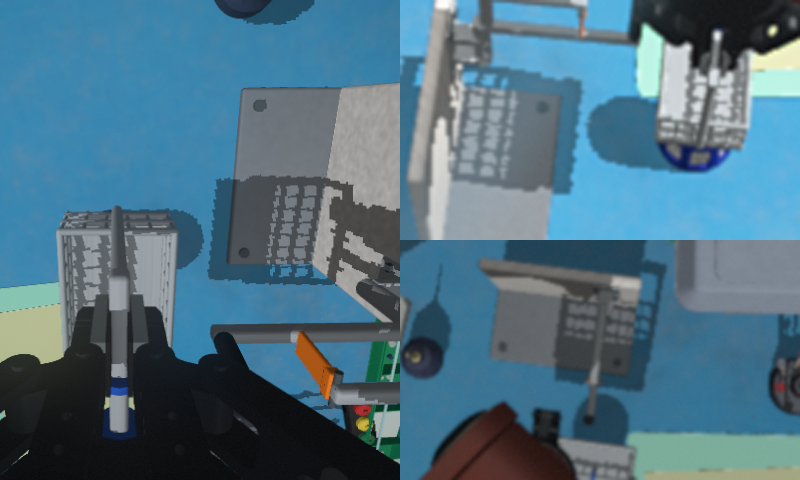

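Run:
```python
from h import *
im=cv2.imread('pics/wrist6.png').astype(int)
pts=[]
for c in range(440,505,6):
    col=im[300:360,c]; sat=col.max(1)-col.min(1); r=np.where(sat<45)[0]+300
    print(c,r.min() if len(r) else None,r.max() if len(r) else None,len(r),end=' | ')
    pts.append((c,r.min(),r.max()))
print()
pts=np.array(pts)
for k in (1,2):
    m=np.polyfit(pts[:,0],pts[:,k],1); A=onz('wrist6',(440,np.polyval(m,440)),.19);B=onz('wrist6',(500,np.polyval(m,500)),.19); print(m,A,B,'yaw',np.arctan2((B-A)[1],(B-A)[0]))
# top6 pin + hook
t=cv2.imread('pics/top6.png'); g=t.max(2)[255:285,280:310]; print(g[::2,::2])
# w3 pin blob
w=cv2.imread('pics/w3.png'); m=(w.max(2)<45)[140:180,340:380]; n,l,s,cc=cv2.connectedComponentsWithStats(m.astype(np.uint8)); print(s,cc+[340,140])
```

```text
440 324 359 28 | 446 324 343 20 | 452 324 342 19 | 458 324 342 19 | 464 324 342 19 | 470 324 342 19 | 476 324 342 19 | 482 324 342 19 | 488 324 342 19 | 494 324 342 19 | 500 324 359 8 | 
[5.53574333e-17 3.24000000e+02] [ 0.50081339 -0.33940929  0.19      ] [ 0.53276774 -0.34331907  0.19      ] yaw -0.1217500027676715
[-6.06060606e-03  3.48030303e+02] [ 0.50066721 -0.35283978  0.19      ] [ 0.53331487 -0.35663761  0.19      ] yaw -0.11580727655692577
[[147 147 147 147 145 145 145 115  85 111 138 138 139 142 136]
 [147 147 147 146 146 146 142 109  85  92  97  97 113 131 139]
 [146 146 144 145 145 143 120  82  84  81  85  82  83  89 112]
 [145 145 145 145 143 121  89  76  84  80  83  82  81  81  83]
 [144 146 145 144 132  95  82  78  85  80  81  80  80  82  82]
 [124 144 146 143 115  84  78  79  82  80  80  79  80  82  82]
 [ 99 142 144 138  96  82  68  59  70  80  81  82  83  83  84]
 [ 90 142 143 130  89  77  40  27  45  78  82  82  84  84  85]
 [108 142 141 114  82  79  53  35  60  81  82  82  84  85  83]
 [113 141 139 113  81  81  80  76  80  83  83  82  84  85  83]
 [118 140 138 112  81  82  82  84  82  83  84  83  84  83  83]
 [112 133 135 111  82  82  81  84  83  84  84  85  85  84  84]
 [115 123 113  99  87  83  83  81  80  83  83  84  84  85  85]
 [126 141 140 144 142 136 128 121 115 103  94  88  85  84  82]
 [ 97 139 143 143 142 143 143 140 141 140 145 140 136 128 121]]
[[   0    0   40   40 1600]] [[359.5 159.5]]
```

Request:
{"method": "arm_command", "body": {"rows": "15 -2 0 0 0 0; 30 -3 0 0 0 0; 45 -5 0 0 0 0; 60 -7 0 0 0 0; 70 -8 0 0 0 0; 76 -9 0 0 0 0; 76 -9 0 0 0 0; 76 -9 0 0 0 0"}}

```text
t: 13.28
tool_pos: [0.5145, -0.3148, 0.2957]
tool_rot: [2.344, 2.086, 0.003]
contact_force: [0.2, 0.1, -1.0]
opening: 0.0064
```

Run:
```python
from h import *
for n in ['wrist','top','scene']: snap(n,n+'7')
o=monitor.get_obs(); print(o['tool_pos'],o['tool_rot'],o['contact_force'],o['opening'],o['t'])
a=-.116; tp=o['tool_pos']; mid=tp[:2]-.034*np.array([-np.sin(a),np.cos(a)]); u=np.array([np.cos(a),np.sin(a)]); v=np.array([-u[1],u[0]])
rel=mid-np.array([.4895,-.3465]); print('rel pin',rel@u,rel@v,tp[2]-.0646)
c=np.zeros((600,800,3),np.uint8); c[:480, :400]=cv2.imread('pics/wrist7.png')[:,200:600]
c[:300,400:]=cv2.resize(cv2.imread('pics/scene7.png')[195:285,280:400],(400,300),interpolation=2)
c[300:,400:]=cv2.resize(cv2.imread('pics/top7.png')[200:290,240:360],(400,300),interpolation=2)
cv2.imwrite('pics/c7.png',c)
```

```text
[ 0.51448475 -0.31479166  0.29580709] [2.34363976 2.08592135 0.00289754] [ 0.73459751 -0.04055225 -0.93121791] 0.006115728620378184 13.425
rel pin 0.02114691720055018 0.00038698362987964993 0.23120708978164006
```

View pics/c7.png

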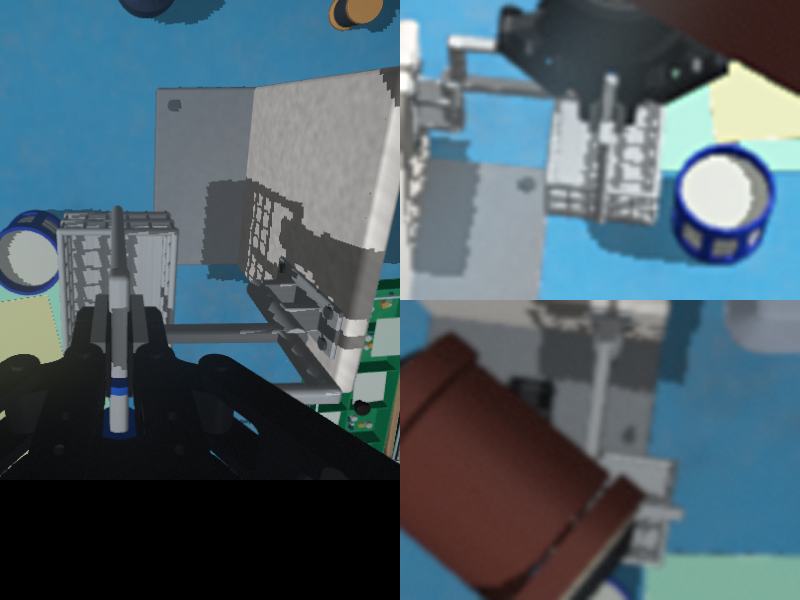

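Request:
{"method": "arm_command", "body": {"rows": "0 0 -8 0 0 0; 0 0 -16 0 0 0; 0 0 -24 0 0 0; 0 0 -31 0 0 0; 0 0 -36 0 0 0; 0 0 -37 0 0 0; 0 0 -37 0 0 0"}}

```text
t: 14.3
tool_pos: [0.5146, -0.3148, 0.259]
tool_rot: [2.343, 2.086, 0.003]
contact_force: [-0.4, -0.4, -0.2]
opening: 0.0059
```

Request:
{"method": "arm_command", "body": {"rows": "0 0 -1 0 0 0; 0 0 -2 0 0 0; 0 0 -2 0 0 0"}}

```text
t: 14.68
tool_pos: [0.5145, -0.3148, 0.2569]
tool_rot: [2.343, 2.086, 0.003]
contact_force: [0.4, 1.2, -0.8]
opening: 0.0063
```

Request:
{"method": "arm_command", "body": {"rows": "0 0 -1 0 0 0; 0 0 -2 0 0 0; 0 0 -2 0 0 0"}}

```text
t: 15.05
tool_pos: [0.5145, -0.3148, 0.2548]
tool_rot: [2.344, 2.086, 0.003]
contact_force: [-0.6, -0.3, -0.3]
opening: 0.0061
```

Request:
{"method": "arm_command", "body": {"rows": "0 0 2 0 0 0; 5 -1 2 0 0 0; 10 -1 2 0 0 0; 15 -2 2 0 0 0; 20 -2 2 0 0 0; 25 -3 2 0 0 0; 30 -3 2 0 0 0; 30 -3 2 0 0 0"}}

```text
t: 16.05
tool_pos: [0.5448, -0.3177, 0.2567]
tool_rot: [2.343, 2.086, 0.003]
contact_force: [-0.3, -0.1, -0.6]
opening: 0.0057
```

Request:
{"method": "arm_command", "body": {"rows": "5 -1 0 0 0 0; 10 -1 0 0 0 0; 15 -2 0 0 0 0; 20 -2 0 0 0 0; 25 -3 0 0 0 0; 28 -3 0 0 0 0; 28 -3 0 0 0 0; 28 -3 0 0 0 0"}}

```text
t: 17.05
tool_pos: [0.5727, -0.3207, 0.2567]
tool_rot: [2.344, 2.086, 0.003]
contact_force: [-0.0, 0.4, -1.0]
opening: 0.0061
```

Run:
```python
from h import *
for n in ['wrist','top','scene']: snap(n,n+'8')
o=monitor.get_obs(); print(o['tool_pos'],o['tool_rot'],o['contact_force'],o['opening'],o['t'])
a=-.116; tp=o['tool_pos']; mid=tp[:2]-.034*np.array([-np.sin(a),np.cos(a)]); u=np.array([np.cos(a),np.sin(a)]); v=np.array([-u[1],u[0]])
rel=mid-np.array([.4895,-.3465]); print('from hinge',.115-rel@u,rel@v,tp[2]-.0646)
for f in ['scene8','wrist8','top8']:
    im=cv2.imread('pics/'+f+'.png').astype(int); b,g,r=im[...,0],im[...,1],im[...,2]
    m=(r>130)&(r-b>70)&(g<r*.65); ys,xs=np.where(m); print(f,len(xs),[(int(x),int(y)) for x,y in zip(xs,ys)][:40:3])
    hp=np.r_[[.115-.0]]; H=np.array([.4895,-.3465])+.115*u
    print(proj(f,[[*(H-.075*u),.2285],[*(H-.075*u),.193]]).round(0).tolist())
```

```text
[ 0.57268302 -0.32073328  0.2566728 ] [2.34356963 2.08641186 0.00273417] [ 0.72754854  0.0490268  -1.26179523] 0.00566604986257852 17.2
from hinge 0.035358252492606476 0.0012211620812635716 0.19207280341950161
scene8 1017 [(193, 31), (194, 32), (194, 33), (322, 35), (325, 35), (323, 36), (326, 36), (329, 36), (327, 37), (330, 37), (333, 37), (336, 37), (333, 38), (336, 38)]
[[333.0, 212.0], [333.0, 221.0]]
wrist8 0 []
[[202.0, 469.0], [225.0, 395.0]]
top8 7 [(514, 233), (419, 253), (420, 254)]
[[296.0, 250.0], [296.0, 250.0]]
```

Request:
{"method": "arm_command", "body": {"rows": "0 0 -1 0 0 0; 0 0 -2 0 0 0; 0 0 -3 0 0 0; 0 0 -3 0 0 0"}}

```text
t: 17.7
tool_pos: [0.5727, -0.3208, 0.2543]
tool_rot: [2.343, 2.086, 0.003]
contact_force: [-0.9, 1.0, 2.0]
opening: 0.006
```

Run:
```python
from h import *
import time
for i in range(3):
    vision.get_image('top'); o=monitor.get_obs(); print(o['tool_pos'][2],o['contact_force'],o['t'])
```

```text
0.25418819351046157 [-1.95536462  0.95646506  1.49907639] 17.75
0.254174463463258 [-1.98578775  1.68806777  2.38935179] 17.8
0.25415327241528596 [-2.18344652  1.03616264  2.18918418] 17.85
```

Request:
{"method": "arm_command", "body": {"rows": "0 0 0 0 0 0; 0 0 0 0 0 0; 0 0 0 0 0 0; 0 0 0 0 0 0", "jaw": 0.3, "squeeze": 20}}

```text
t: 18.35
tool_pos: [0.5728, -0.3208, 0.2541]
tool_rot: [2.343, 2.086, 0.003]
contact_force: [1.1, -0.1, 0.3]
opening: 0.0255
```

Request:
{"method": "arm_command", "body": {"rows": "0 0 5 0 0 0; 0 0 15 0 0 0; 0 0 30 0 0 0; 0 0 50 0 0 0; 0 0 80 0 0 0; 0 0 120 0 0 0; -20 20 150 0 0 0; -60 50 150 0 0 0; -110 60 150 0 0 0; -150 60 150 0 0 0; -170 60 150 0 0 0; -170 60 150 0 0 0"}}

```text
t: 19.85
tool_pos: [0.402, -0.2608, 0.4061]
tool_rot: [2.342, 2.082, 0.004]
contact_force: [0.6, 0.2, -0.2]
opening: 0.0258
```

Request:
{"method": "arm_command", "body": {"rows": "0 0 0 0 0 0; 0 0 0 0 0 0; 0 0 0 0 0 0; 0 0 0 0 0 0; 0 0 0 0 0 0; 0 0 0 0 0 0; 0 0 0 0 0 0; 0 0 0 0 0 0; 0 0 0 0 0 0; 0 0 0 0 0 0; 0 0 0 0 0 0; 0 0 0 0 0 0"}}

```text
t: 21.35
tool_pos: [0.402, -0.2608, 0.4061]
tool_rot: [2.342, 2.082, 0.004]
contact_force: [1.2, -0.3, 0.7]
opening: 0.0251
```

Run:
```python
from h import *
for n in ['wrist','top','scene']: snap(n,n+'9')
o=monitor.get_obs(); print(o['tool_pos'],o['contact_force'],o['opening'],o['t'])
P=np.array([.4895,-.3465]);a=-.116;u=np.array([np.cos(a),np.sin(a)])
for f in ['wrist9','top9','scene9']: print(f,proj(f,[[*P,.222],[*(P+.04*u),.193],[*(P+.08*u),.195]]).round(0).tolist())
c=np.zeros((600,800,3),np.uint8); c[:480, :400]=cv2.imread('pics/wrist9.png')[:,240:640]
c[:300,400:]=cv2.resize(cv2.imread('pics/scene9.png')[195:285,280:400],(400,300),interpolation=2)
c[300:,400:]=cv2.resize(cv2.imread('pics/top9.png')[200:290,240:360],(400,300),interpolation=2)
cv2.imwrite('pics/c9.png',c)
```

```text
[ 0.40203434 -0.2608067   0.40612251] [ 0.29791047 -0.89529538 -0.113691  ] 0.026141333962819528 21.5
wrist9 [[442.0, 323.0], [478.0, 304.0], [526.0, 305.0]]
top9 [[293.0, 270.0], [296.0, 250.0], [299.0, 231.0]]
scene9 [[354.0, 216.0], [333.0, 221.0], [313.0, 218.0]]
```

View pics/c9.png

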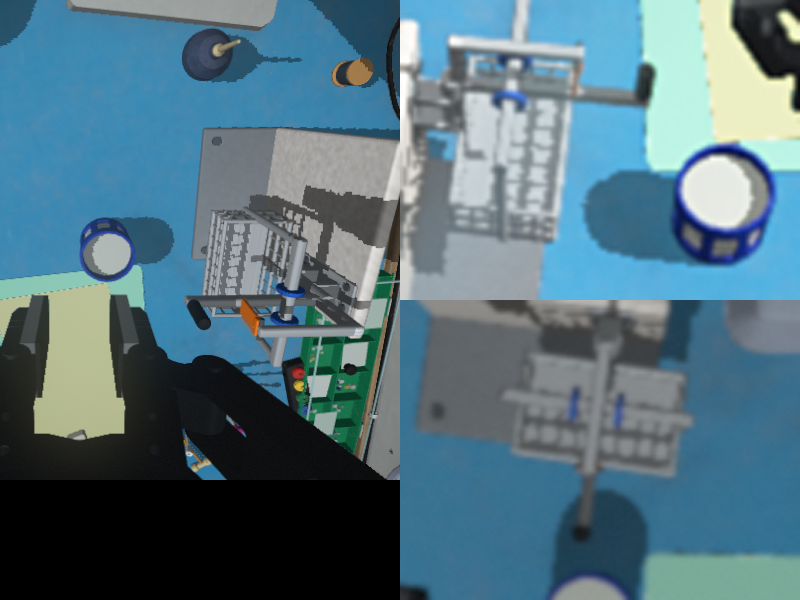

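Request:
{"method": "arm_command", "body": {"rows": "0 0 0 0 0 0; 0 0 0 0 0 0; 0 0 0 0 0 0; 0 0 0 0 0 0; 0 0 0 0 0 0; 0 0 0 0 0 0; 0 0 0 0 0 0; 0 0 0 0 0 0; 0 0 0 0 0 0; 0 0 0 0 0 0; 0 0 0 0 0 0; 0 0 0 0 0 0"}}

```text
t: 23.0
tool_pos: [0.402, -0.2608, 0.4061]
tool_rot: [2.342, 2.082, 0.004]
contact_force: [-0.1, 0.1, 0.1]
opening: 0.0256
```

Run:
```python
from h import *
for n in ['wrist','top','scene']: snap(n,n+'10')
L=lambda f:cv2.imread('pics/'+f+'.png').astype(int)
for n,s in dict(top=np.s_[195:300,195:330],wrist=np.s_[180:380,430:640],scene=np.s_[195:290,275:400]).items():
    d=np.abs(L(n+'9')-L(n+'10')).max(2)[s]; print(n,d.max(),(d>25).sum())
for f in ['top6','top7','top9','top10']:
    g=60-L(f).max(2)[262:278,286:302].clip(0,60); y,x=np.mgrid[262:278,286:302]; print(f,(g*x).sum()/g.sum(),(g*y).sum()/g.sum())
# bystanders moved? compare top0/top10 around blower, spool, drivers, canister
for n,s in dict(blower=np.s_[222:258,196:225],spool=np.s_[160:182,218:240],drivers=np.s_[230:275,380:425],can=np.s_[278:312,280:314]).items():
    d=np.abs(L('top0')-L('top10')).max(2)[s]; print(n,(d>40).sum())
```

```text
top 32 1
wrist 83 131
scene 53 83
top6 293.85049019607845 269.47058823529414
top7 291.2717948717949 266.95384615384614
top9 293.8758949880668 269.46778042959426
top10 293.8952380952381 269.48571428571427
blower 23
spool 345
drivers 667
can 0
```

Run:
```python
from h import *
for i in range(8): vision.get_image('top')
snap('wrist','wrist11'); snap('scene','scene11')
L=lambda f:cv2.imread('pics/'+f+'.png').astype(int)
for n,s in dict(wrist=np.s_[180:380,430:640],scene=np.s_[195:290,275:400]).items():
    for a,b in (('9','10'),('10','11')):
        d=np.abs(L(n+a)-L(n+b)).max(2)[s]; ys,xs=np.where(d>25); print(n,a,b,len(xs),np.bincount(ys//20),np.bincount(xs//20))
g=lambda f:cv2.cvtColor(cv2.imread('pics/'+f+'.png'),cv2.COLOR_BGR2GRAY)
for n,(r,c) in dict(spool=(170,228),drivers=(252,402),blower=(239,210),can=(294,297)).items():
    t=g('top0')[r-13:r+13,c-13:c+13]
    for f in ('top6','top8','top10'):
        m=cv2.matchTemplate(g(f)[r-20:r+20,c-20:c+20],t,cv2.TM_CCOEFF_NORMED); print(n,f,cv2.minMaxLoc(m)[1::2],g(f)[r-13:r+13,c-13:c+13].mean(),t.mean())
```

```text
wrist 9 10 131 [ 4 19  9 14 21 13 24 25  1  1] [ 2 46 16 11 24  4  2  0 26]
wrist 10 11 122 [ 3 29 14  1 15 11 27 20  1  1] [ 2 34 14 25 14 13  0  0 20]
scene 9 10 83 [12 21 17 28  5] [13 20 50]
scene 10 11 9 [0 3 6] [4 1 4]
spool top6 (0.11696089804172516, (14, 14)) 76.89201183431953 57.7085798816568
spool top8 (0.4791880249977112, (7, 7)) 97.47633136094674 57.7085798816568
spool top10 (0.4153980016708374, (7, 8)) 88.55325443786982 57.7085798816568
drivers top6 (0.6151690483093262, (7, 7)) 65.35650887573965 49.65384615384615
drivers top8 (0.6148746609687805, (7, 7)) 66.44526627218934 49.65384615384615
drivers top10 (0.6131623983383179, (7, 7)) 64.29733727810651 49.65384615384615
blower top6 (0.9962868690490723, (7, 7)) 67.23520710059172 64.73076923076923
blower top8 (0.5887552499771118, (5, 14)) 57.19082840236686 64.73076923076923
blower top10 (0.99637770652771, (7, 7)) 66.17603550295858 64.73076923076923
can top6 (0.5464142560958862, (7, 1)) 108.8224852071006 113.58579881656804
can top8 (0.9997187256813049, (7, 7)) 120.0266272189349 113.58579881656804
can top10 (0.9997323751449585, (7, 7)) 116.40680473372781 113.58579881656804
```

Request:
{"method": "arm_command", "body": {"rows": "0 0 0 0 0 0; 0 0 0 0 0 0; 0 0 0 0 0 0; 0 0 0 0 0 0; 0 0 0 0 0 0; 0 0 0 0 0 0; 0 0 0 0 0 0; 0 0 0 0 0 0; 0 0 0 0 0 0; 0 0 0 0 0 0; 0 0 0 0 0 0; 0 0 0 0 0 0"}}

```text
t: 25.15
tool_pos: [0.402, -0.2608, 0.4061]
tool_rot: [2.342, 2.082, 0.004]
contact_force: [-0.9, 0.2, -0.2]
opening: 0.0254
```

```bash
python3 -c "
from h import *
print(monitor.get_obs()['t']); print(workorder.finish_job())"
```

```text
25.15
the job is handed in; nothing more can be done
None
```

The basket is hanging upright on the hook's bar between the blue collars, and the orange catch is down behind it. I handed the job in at 25.2 s, with the arm well clear and touching nothing.

- **Hook:** I pinched it by the pin and swung it out until the stop pushed back with about 30 N. The bar's measured direction then agreed with the stand's fitted direction to about 0.01 rad. Its pin stayed in the same place in the top view before and after hanging.
- **Basket:** I carried it by the handle and passed the hook's end through the opening under the crossbar. I lowered it to about 2 mm above the bar and pushed it inward to about 35 mm from the hinge, so only the handle lifted the catch. I then set it down on the bar and released it.
- **Bystanders:** The canister, blower and screwdriver stand match their starting positions. The spool's match was only partial (0.42–0.48), with the lighting there changed, but within a pixel of its starting position. It was standing in the last picture.
- **Stillness:** The last top views agreed almost exactly. The scene view was down to 9 changed pixels in the final comparison. The wrist view still showed about 120 scattered changed pixels between the last frames. I took that as shading and edge noise, but I did not rule out a very small leftover sway.

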